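# Clamp a phone with the ratchet lever

## Robot

A 6-joint arm with a two-finger parallel gripper is mounted at the origin on a cart in front of the work surface, level with it; the furniture and walls round the work are solid. World frame = base frame: x ahead of the robot, y to its left, z up, the work surface at z = 0. Lengths are in m, angles in rad, forces in N, time in s.
With the tool pointing down it reaches from about 0.25 to 0.775 m from the base axis. Payload 4 kg.
Tool frame: the origin (TCP) lies between the finger pads; the fingertips stand 14 mm ahead of it and the grasp point (between the pads) lies 5 mm behind it; z points along the fingers, y is the line along which they close (so a half turn about z gives the same grasp; the last joint's range is limited). The gripper opens to 94 mm and grips with 3 to 60 N. Pads are 16 mm wide; open, the fingers measure 119 mm over their backs; the gripper's body (75 mm by 177 mm) begins 78 mm behind the grasp point.
Start: joints at [-1.322, 0.087, 1.371, -0, 1.684, -0.103], TCP at [0.19, -0.516, 0.22] pointing down, gripper open.
Joint ranges: [-3.1, 3.1], [-0.76, 2.03], [0.27, 2.55], [-1.08, 4.22], [0.17, 2.65], [-2.57, 2.57]. Speed limits (rad/s): [2.79, 2.79, 3.14, 3.14, 3.14, 3.14].

## Interface

Orientations are given as [roll, pitch, yaw] about the fixed x, y, z axes, in that order (R = Rz(yaw) Ry(pitch) Rx(roll)).
In Python, from bench import robot, snapshot gives the robot as it stands.
- The arm moves only by the tool carry_out, never from a script. Its argument "motion" is text: rows parted by semicolons, each of 4 numbers parted by spaces: the shift along the tool's x, y, z each as a share of 0.15 m, from -1 to 1, then the turn about the tool's z as a share of 180 degrees, from -1 to 1. A call has exactly 8 rows; each row is the pose to reach, as a shift and turn from the pose commanded when the call began, along the tool's axes at that moment, turning the shorter way round; what a row does not reach only later rows make up. A row lasts 1/10 s, in which the tool goes at most 50 mm and 8.59 degrees, less where a joint would pass 70% of its speed; a pose out of reach is approached as far as the arm can. A call with a number of a shift or a turn outside -1 to 1 is refused whole. A call with a gripper value outside its range is refused whole. "grip" is the opening, from -1 (shut) to 1 (fully open), set as the call begins (left out, the last holds). The fingers move at their own pace and stop on an object; the grip force is fixed at half the most. Time passes only in rows, so rows that repeat a pose let the fingers close, or fill a call up. It gives the time, the measured TCP pose, the force, the opening and the grip force at its end, in the units of the state.
- robot.get_obs(): the state, without advancing time (a new reading comes with each control period).
- snapshot(name): name is "scene" or "top" or "wrist"; returns a dict with "image" (480x640x3 uint8, red, green, blue), "fx", "fy", "cx", "cy" (pixels), "pose" (4x4, takes a point from camera to world coordinates); the wrist camera has in their place "hand_eye" (4x4, takes a point from camera to tool coordinates, whose origin is the TCP and whose axes are the flange's). Camera axes: x right, y up, looking along -z (the intrinsics and any distortion apply to the point x, -y, -z); pixel columns grow to the right and rows downward; lengths in m; the calibration is good to about 2 mm. A picture is of the moment at which its call begins: read the wrist's pose just before it. There is no depth.
- robot.close_job(): hands the job in; it is judged then, once.
The state is a dict: "time": time; "joint_positions": joint angles; "qvel": joint speeds; "joint_torque": joint torques, N m; "tool_pos": TCP position; "ee_rot": TCP orientation; "wrist_force": force on the tool from outside, world axes, zero at the start; "wrist_torque": the same for the moment, N m; "width": finger opening in m; "finger_force": force on a finger pad.
Only numpy, scipy, OpenCV 4.12 (cv2) and the standard library are available. Lean on these libraries where they do the work, as an engineer would, in place of code of your own. Each camera call takes 0.05 s, during which the arm holds its last target. There are 200 camera calls.

## Task

The ratchet of the small bench clamp is set to open the jaws. Flip its direction pawl over to the other side, then work the lever back and forth until the phone is clamped snugly between the sliding jaw and the stop (a grip of roughly 40 N), never pressing it with 90 N or more. Drive the jaw only by the lever, and leave the phone and the other things on the bench alone.

Things in the scene. Friction and masses are not known exactly. Their poses are not given: they have to be found in the camera images.
- clamp: the bench clamp: grey plate 130 x 262 mm, top 12 mm above the bench, with gearbox, ratchet and jaw; origin on the ratchet's upright axis at bench height. x points away from the robot, y to its left (within about 16 degrees), z up; the jaw slides along +y to close.
- wheel: the toothed steel ratchet wheel, 80 mm across the tips of its 20 teeth, which lie 46 to 56 mm above the bench, its nut up to 66 mm; origin on its axis at bench height. 1 rad of wheel moves the jaw 10 mm. It is stiff (0.6 N m of friction) and self-locking: it stays where it is left and holds the grip. Not to be touched.
- lever_knob (a point): centre of the black upright round handgrip at the lever's end: 18 mm diameter, 50 to 100 mm above the bench, this point at 80 mm, 140 mm from the wheel's axis. The lever is a flat steel bar (20 mm wide, round the pawl 52 mm, top 44.5 mm above the bench) that turns about the wheel's axis and carries the pawl.
- lever (a joint): lever angle, rad: 0 when it points along -x of the clamp, to the robot; positive = swung to the robot's left (clockwise from above); stops at -0.6 and 0.6. Pawl set to closing: a left swing drives the wheel and closes the jaw, a right swing slips over the teeth. One tooth is 0.314 rad: a left swing begins with up to 0.4 rad of lost motion.
- pawl (a joint): tilt of the rocking pawl on the lever, rad, -0.40 to 0.40: negative (at first) = thumb blade leaning to the robot's right, opening; positive = leaning left, closing. It is sprung away from the middle: pushed past 0 it snaps over by itself, to about 0.40 (nose in the teeth) or 0.12 (nose on a tooth's tip). It takes 2 to 3 N on the blade.
- thumb_blade (a point): centre of the pawl's thumb blade, an upright steel plate 18 mm long (along the lever), 5 mm thick, 58 to 86 mm above the bench, this point at 74 mm. It stands on the lever between wheel and handgrip, 21 mm outward of the pawl's pivot, which is 64 mm from the wheel's axis, and swings about 8 mm to each side of the lever's midline.
- jaw_face (a point): middle of the sliding jaw's rubber face (100 mm wide, 20 mm high), its y axis pointing to the stop, the way it closes. By feel: a left swing needs about 6 N across at the handgrip while the jaw runs free (2 N in the lost motion), plus 0.07 N per newton of grip: about 9 N at 40 N of grip, 12.5 N at 90 N.
- stop_face (a point): middle of the fixed stop's rubber face, looking to the sliding jaw along -y; it may be set some millimetres nearer or farther. Once the phone touches both faces the grip rises steeply, some 15 to 20 N per mm of jaw; 1 mm of jaw is 14 mm of handgrip travel. Stopped within a slow left swing the handgrip still pushes back, about 1 N less than while moving (some 5 N with the jaw free; less after a fast swing).
- phone: black phone, 146 x 70 x 8 mm, lying flat on the clamp's plate between jaw and stop, its 70 mm width (its y axis) across the jaws; origin at the centre of its underside. The jaw pushes it up to the stop, squares it and then grips it. Not to be touched by the robot.
- jaw: the sliding jaw, steel with a rubber face; origin at the lower edge of its face. Not to be touched by the robot.
- stop: the fixed stop, a steel bar with a rubber face; origin at the lower edge of its face. Not to be touched.
- usb_meter: white plug-in meter, 70 x 30 x 12 mm, a bystander on the bench; origin at the centre of its underside.
- screw_cup: round open metal cup, 54 mm across, 31 mm high, a bystander; origin at the centre of its underside.
- tweezers: steel tweezers, 113 mm long, a bystander; origin at the centre of the underside.
- felt_pen: felt pen, 118 mm long, 13 mm thick, a bystander in front of the clamp; origin at the centre of its underside.
- spool: solder spool, 48 mm across, 33 mm high, a bystander at the clamp's right; origin at the centre of its underside.
- glue: small white bottle, 22 mm across, 46 mm high, a bystander behind the clamp; origin at the centre of its underside.
- vial: white vial, 27 mm across, 56 mm high, a bystander behind the clamp; origin at the centre of its underside.

How it is judged:
By the outcome, as a careful person would: the job done as asked, in the order asked, and still so for the second after the job is handed in, with the robot touching nothing.
It also fails if it takes over 72 s, if anything falls off the work surface, if the arm or the gripper's body presses on something with over 40 N, if the wrist force passes 120 N, or if a joint passes its speed limit or range.

## Working session

There is one attempt and no reset: what is moved stays moved. The work goes in short steps, Python scripts to look and compute and a tool call to move; the robot and the scene stay as the last step left them, time stands still between calls to the robot, and variables do not carry over. Pictures are saved under pics/ and viewed, at most 10 in all, crops included, and the job is handed in when it is done.

Besides the shell and the picture viewer there is one more tool, called after "Request:" by a JSON object that holds its "api" and its "payload". carry_out: Moves the arm, as the interface text tells. Shift numbers are shares of 0.15 m and turn numbers shares of 180 degrees, none past 1 either way. Its arguments: {"type":"object","properties":{"motion":{"type":"string"},"grip":{"type":"number"}},"required":["motion"]}

```bash
ls; mkdir -p pics
python3 - <<'E'
from bench import robot, snapshot
import cv2,numpy as np
o=robot.get_obs();print({k:np.round(o[k],3).tolist() for k in o})
for n in("top","scene"):
    s=snapshot(n);cv2.imwrite(f"pics/{n}0.png",s["image"][:,:,::-1]);print(n,s["fx"],s["fy"],s["cx"],s["cy"],np.round(s["pose"],4).tolist(),[k for k in s])
s=snapshot("wrist");print(s["fx"],s["cx"],s["cy"],np.round(s["hand_eye"],4).tolist(),[k for k in s])
E
```

```text
pics
{'time': 0.0, 'joint_positions': [-1.322, 0.088, 1.372, 0.0, 1.684, -0.103], 'qvel': [-0.0, -0.002, 0.001, 0.001, 0.002, 0.001], 'joint_torque': [-0.0, -34.019, -30.243, 0.072, 0.033, -0.0], 'tool_pos': [0.189, -0.516, 0.218], 'ee_rot': [-3.139, -0.0, 0.352], 'wrist_force': [-0.101, -0.55, 0.225], 'wrist_torque': [-0.035, 0.047, 0.02], 'finger_force': 0.0, 'width': 0.094}
top 433.5991256006695 433.5991256006695 314.00330483425466 230.6199770426927 [[-0.0004, 0.9998, -0.0182, 0.5457], [-0.9997, -0.0009, -0.0237, 0.1379], [-0.0237, 0.0182, 0.9996, 0.9224], [0.0, 0.0, 0.0, 1.0]] ['image', 'fx', 'fy', 'cx', 'cy', 'pose']
scene 564.7982144039316 564.7982144039316 321.45582467829314 244.629217457674 [[-0.8823, 0.2799, -0.3784, 0.2496], [-0.4707, -0.5214, 0.7118, 0.748], [0.0019, 0.8061, 0.5918, 0.5824], [0.0, 0.0, 0.0, 1.0]] ['image', 'fx', 'fy', 'cx', 'cy', 'pose']
401.84282551128007 318.4970609577066 236.2993271893868 [[-0.0002, 0.9704, 0.2416, 0.07], [1.0, 0.0003, -0.0004, -0.0007], [-0.0005, 0.2416, -0.9704, -0.1652], [0.0, 0.0, 0.0, 1.0]] ['image', 'fx', 'fy', 'cx', 'cy', 'hand_eye']
```

View pics/top0.png

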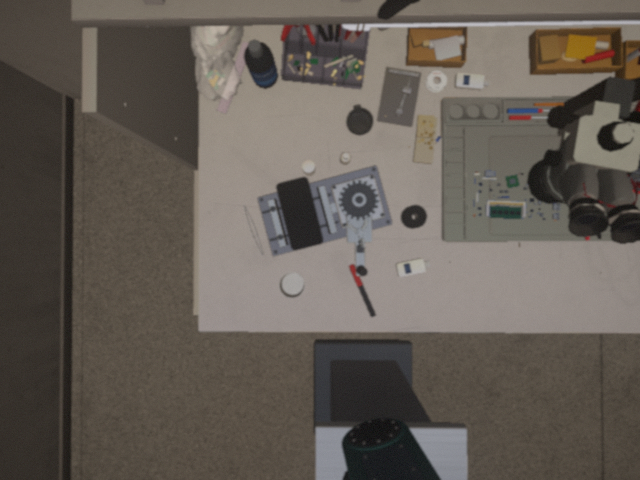

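View pics/scene0.png

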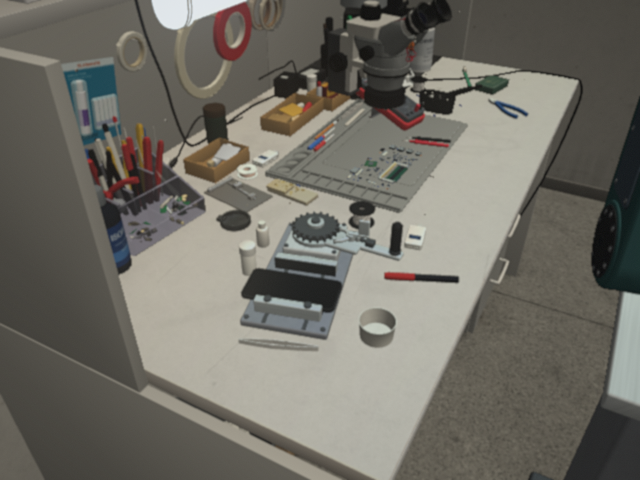

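The top view shows the wheel nut at about (359,200), the knob top at (361,270), the blade near (360,250), and the jaw to the right of the phone. The scene view shows the knob at (396,235) and the blade next to it.

```bash
cat > h.py <<'E'
from bench import robot, snapshot
import cv2,numpy as np
from scipy.spatial.transform import Rotation as R
def campose(n,s,o):
    if n!="wrist": return s["pose"]
    T=np.eye(4);T[:3,:3]=R.from_euler("xyz",o["ee_rot"]).as_matrix();T[:3,3]=o["tool_pos"];return T@s["hand_eye"]
def ray(s,P,uv,z):
    d=P[:3,:3]@np.array([(uv[0]-s["cx"])/s["fx"],-(uv[1]-s["cy"])/s["fy"],-1]);c=P[:3,3]
    return c+d*(z-c[2])/d[2]
def state():
    o=robot.get_obs();print({k:np.round(o[k],4).tolist() for k in("time","tool_pos","ee_rot","wrist_force","width")});return o
def shift(o,target):  # tool-axes shift in shares
    return np.round(R.from_euler("xyz",o["ee_rot"]).inv().apply(np.array(target)-o["tool_pos"])/.15,3)
E
python3 - <<'E'
from h import *
o=state();s=snapshot("top");P=s["pose"]
for n,uv,z in(("nut",(359,200),.066),("knob",(361.5,270.5),.1),("blade",(360,250),.08),("c1",(262,205),.012),("c2",(377,168),.012),("c3",(390,218),.012)):
    print(n,ray(s,P,uv,z).round(4))
k=ray(s,P,(361.5,270.5),.1);print(shift(o,[k[0]+.02,k[1]-.0,.26]))
E
```

```text
{'time': 0.15, 'tool_pos': [0.1894, -0.5159, 0.2186], 'ee_rot': [-3.1399, -0.0002, 0.3518], 'wrist_force': [0.3541, -0.9839, 0.7456], 'width': 0.0936}
nut [0.6216 0.0693 0.066 ]
knob [0.4852 0.0676 0.1   ]
blade [0.5234 0.0687 0.08  ]
c1 [0.6164 0.2691 0.012 ]
c2 [0.6936 0.0271 0.012 ]
c3 [5.885e-01 3.000e-04 1.200e-02]
[ 3.317 -2.927 -0.271]
```

Run:
```python
from h import *
o=state();print(shift(o,[.53,.068,.21]))
```

```text
{'time': 0.2, 'tool_pos': [0.1894, -0.516, 0.2188], 'ee_rot': [-3.1402, -0.0001, 0.3518], 'wrist_force': [-0.2023, -0.1768, -0.3105], 'width': 0.094}
[ 3.473 -2.872  0.063]
```

Request:
{"api": "carry_out", "payload": {"motion": "0.2 -0.2 0 0;0.4 -0.4 0 0;0.6 -0.6 0 0;0.7 -0.7 0 0;0.8 -0.8 0 0;0.9 -0.8 0 0;0.9 -0.8 0 0;0.9 -0.8 0 0", "grip": -1}}

```text
time: 1.0
tool_pos: [0.2747, -0.3572, 0.2193]
ee_rot: [-3.141, 0.001, 0.352]
wrist_force: [0.4, -0.4, 0.3]
width: 0.033
finger_force: 0.0
```

Request:
{"api": "carry_out", "payload": {"motion": "0.2 -0.2 0 0;0.4 -0.4 0 0;0.6 -0.6 0 0;0.7 -0.7 0 0;0.8 -0.8 0 0;0.9 -0.8 0 0;0.9 -0.8 0 0;0.9 -0.8 0 0"}}

```text
time: 1.8
tool_pos: [0.3598, -0.1986, 0.2192]
ee_rot: [-3.141, 0.001, 0.351]
wrist_force: [-0.6, 0.0, 0.5]
width: 0.0009
finger_force: 0.0
```

Request:
{"api": "carry_out", "payload": {"motion": "0.2 -0.2 0 0;0.4 -0.4 0 0;0.6 -0.6 0 0;0.7 -0.7 0 0;0.8 -0.8 0 0;0.9 -0.8 0 0;0.9 -0.8 0 0;0.9 -0.8 0 0"}}

```text
time: 2.6
tool_pos: [0.4451, -0.0398, 0.2192]
ee_rot: [-3.142, 0.001, 0.351]
wrist_force: [0.1, 0.5, 0.3]
width: 0.0004
finger_force: 0.0
```

Run:
```python
from h import *
o=state();print(shift(o,[.53,.068,.21]))
```

```text
{'time': 2.6, 'tool_pos': [0.4451, -0.0398, 0.2192], 'ee_rot': [-3.1415, 0.0014, 0.3506], 'wrist_force': [0.1185, 0.5443, 0.3191], 'width': 0.0004}
[ 0.778 -0.481  0.06 ]
```

Request:
{"api": "carry_out", "payload": {"motion": "0.2 -0.1 0 0.03;0.4 -0.2 0 0.06;0.5 -0.3 0.05 0.09;0.7 -0.4 0.05 0.11;0.78 -0.48 0.05 0.11;0.78 -0.48 0.05 0.11;0.78 -0.48 0.05 0.11;0.78 -0.48 0.05 0.11"}}

```text
time: 3.4
tool_pos: [0.5301, 0.0679, 0.2124]
ee_rot: [3.141, -0.0, 0.005]
wrist_force: [-0.1, 1.0, -0.1]
width: 0.0002
finger_force: 0.0
```

Run:
```python
from h import *
o=state();s=snapshot("wrist");cv2.imwrite("pics/w1.png",s["image"][:,:,::-1])
```

```text
{'time': 3.4, 'tool_pos': [0.5301, 0.0679, 0.2124], 'ee_rot': [3.1409, -0.0003, 0.0053], 'wrist_force': [-0.085, 1.0401, -0.1349], 'width': 0.0002}
```

View pics/w1.png

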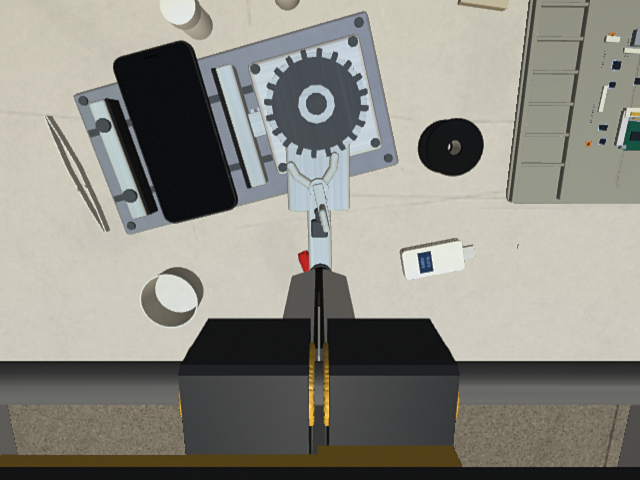

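The wrist view shows the wheel nut at (316,103) and the blade near (320,218). The knob is just hidden by the fingers at about (320,268). The jaw face is near (262,182) and the phone's near edge is at about (213,130) to (238,205).

Run:
```python
from h import *
o=state();s=snapshot("wrist");P=campose("wrist",s,o)
cv2.imwrite("pics/w1c.png",cv2.resize(s["image"][140:280,250:390,::-1],None,fx=4,fy=4,interpolation=2))
for n,uv,z in(("nut",(316,103),.066),("bl",(320,218),.086),("jawT",(237,68),.04),("jawB",(266,182),.04),("phT",(190,45),.02),("phB",(237,203),.02),("c2",(364,13),.012),("c3",(397,160),.012),("c4",(128,233),.012),("c1",(77,95),.012)):
    print(n,ray(s,P,uv,z).round(4))
```

```text
{'time': 3.45, 'tool_pos': [0.5302, 0.068, 0.2124], 'ee_rot': [3.1411, -0.0004, 0.0052], 'wrist_force': [-0.1965, -0.0209, 0.8025], 'width': 0.0008}
nut [0.6238 0.0708 0.066 ]
bl [0.5414 0.0674 0.086 ]
jawT [0.6516 0.133  0.04  ]
jawB [0.5626 0.1126 0.04  ]
phT [0.6721 0.1745 0.02  ]
phB [0.5415 0.1417 0.02  ]
c2 [0.6988 0.0318 0.012 ]
c3 [ 0.5798 -0.0016  0.012 ]
c4 [0.5114 0.2465 0.012 ]
c1 [0.6335 0.2771 0.012 ]
```

View pics/w1c.png

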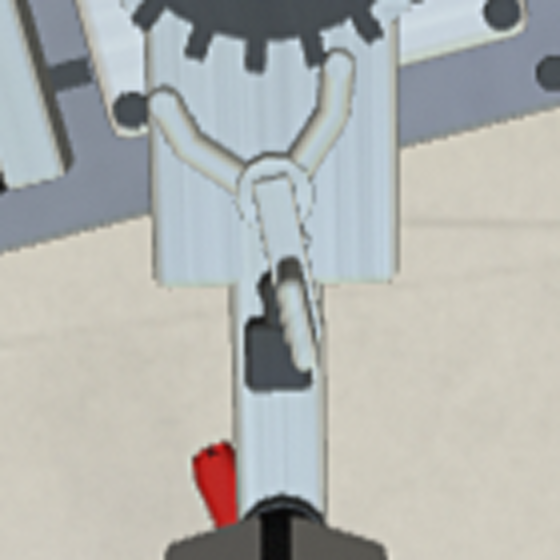

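The blade top runs from about (321,210) to (327,232), leaning right, and the lever midline is at column 319.5. I'll come down to the right of the blade with the gripper shut.

Request:
{"api": "carry_out", "payload": {"motion": "0.05 0.2 0 0;0.05 0.2 0.2 0;0.05 0.2 0.4 0;0.05 0.2 0.6 0;0.05 0.2 0.75 0;0.05 0.2 0.88 0;0.05 0.2 0.88 0;0.05 0.2 0.88 0"}}

```text
time: 4.3
tool_pos: [0.5383, 0.0387, 0.0804]
ee_rot: [3.141, -0.0, 0.006]
wrist_force: [0.3, 0.9, -0.2]
width: 0.0007
finger_force: 0.0
```

Request:
{"api": "carry_out", "payload": {"motion": "0 -0.01 0 0;0 -0.02 0 0;0 -0.03 0 0;0 -0.04 0 0;0 -0.05 0 0;0 -0.06 0 0;0 -0.07 0 0;0 -0.08 0 0"}}

```text
time: 5.1
tool_pos: [0.5381, 0.0511, 0.0799]
ee_rot: [3.141, 0.001, 0.006]
wrist_force: [-0.7, -1.0, 0.6]
width: 0.0005
finger_force: 0.5
```

Run:
```python
from h import *
o=state();s=snapshot("wrist")
cv2.imwrite("pics/w2c.png",cv2.resize(s["image"][100:400,120:520,::-1],None,fx=2,fy=2,interpolation=2))
```

```text
{'time': 5.1, 'tool_pos': [0.5381, 0.0511, 0.0799], 'ee_rot': [3.1411, 0.0005, 0.0063], 'wrist_force': [-0.7369, -0.9997, 0.5825], 'width': 0.0005}
```

View pics/w2c.png

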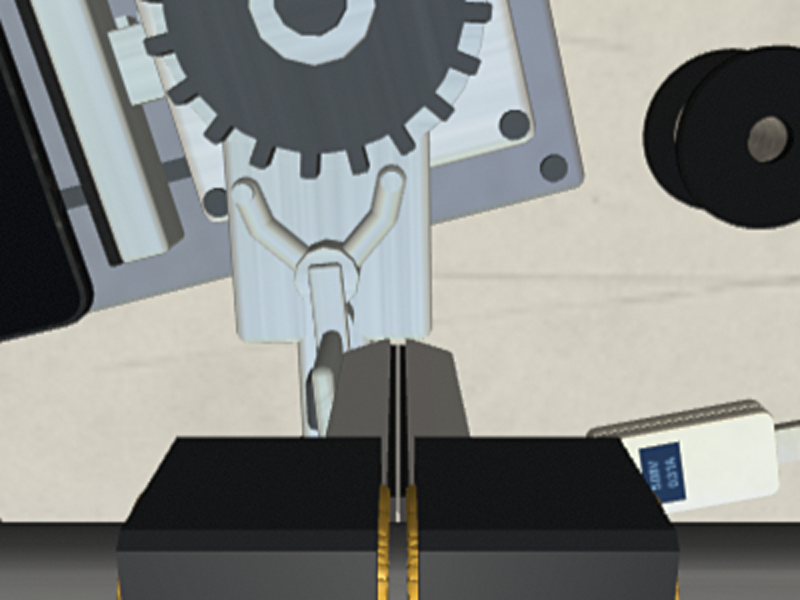

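The left fingertip is just touching the blade, at (335,385) in the crop, and the pawl is nearly centred. I'll keep pushing gently.

Request:
{"api": "carry_out", "payload": {"motion": "0 -0.01 0 0;0 -0.02 0 0;0 -0.03 0 0;0 -0.03 0 0;0 -0.04 0 0;0 -0.04 0 0;0 -0.05 0 0;0 -0.05 0 0"}}

```text
time: 5.95
tool_pos: [0.5382, 0.0587, 0.0798]
ee_rot: [3.141, 0.0, 0.006]
wrist_force: [-0.7, -3.5, -0.4]
width: 0.001
finger_force: 1.6
```

Run:
```python
from h import *
o=state();s=snapshot("wrist")
cv2.imwrite("pics/w3c.png",cv2.resize(s["image"][100:400,120:520,::-1],None,fx=2,fy=2,interpolation=2))
```

```text
{'time': 5.95, 'tool_pos': [0.5382, 0.0587, 0.0798], 'ee_rot': [3.1415, 0.0002, 0.0062], 'wrist_force': [-0.6689, -3.4676, -0.3501], 'width': 0.001}
```

View pics/w3c.png

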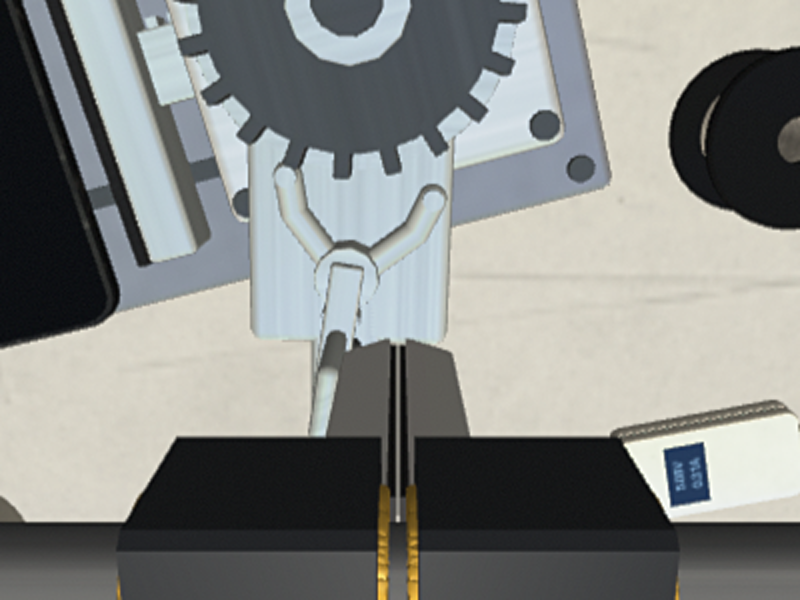

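The pawl has flipped: its left nose is at the teeth (285,180) and the blade leans left. I'll back off, lift, open to about 32 mm and go over the knob.

Request:
{"api": "carry_out", "payload": {"motion": "0 0.05 0 0;0 0.1 0 0;0 0.1 -0.2 0;0 0.1 -0.4 0;-0.1 0.1 -0.5 0;-0.3 0 -0.5 0;-0.36 -0.06 -0.5 0;-0.36 -0.06 -0.5 0", "grip": -0.25}}

```text
time: 6.8
tool_pos: [0.4836, 0.0682, 0.1552]
ee_rot: [-3.141, -0.001, 0.008]
wrist_force: [0.1, 0.3, -0.9]
width: 0.0351
finger_force: 0.0
```

Run:
```python
from h import *
o=state();s=snapshot("wrist");P=campose("wrist",s,o)
im=s["image"];cv2.imwrite("pics/w4.png",im[:,:,::-1])
t=snapshot("top");print(R.from_euler("xyz",o["ee_rot"]).as_matrix().round(3).tolist())
for n,p in(("knob?",[.485,.069,.1]),):
    q=np.linalg.inv(P)@np.r_[p,1];print(s["cx"]-s["fx"]*q[0]/q[2],s["cy"]+s["fy"]*q[1]/q[2])
```

```text
{'time': 6.8, 'tool_pos': [0.4836, 0.0682, 0.1552], 'ee_rot': [-3.1408, -0.0009, 0.0078], 'wrist_force': [0.0761, 0.2701, -0.8641], 'width': 0.0351}
[[1.0, 0.008, 0.001], [0.008, -1.0, 0.001], [0.001, -0.001, -1.0]]
318.2024239983836 259.32290920108426
```

View pics/w4.png

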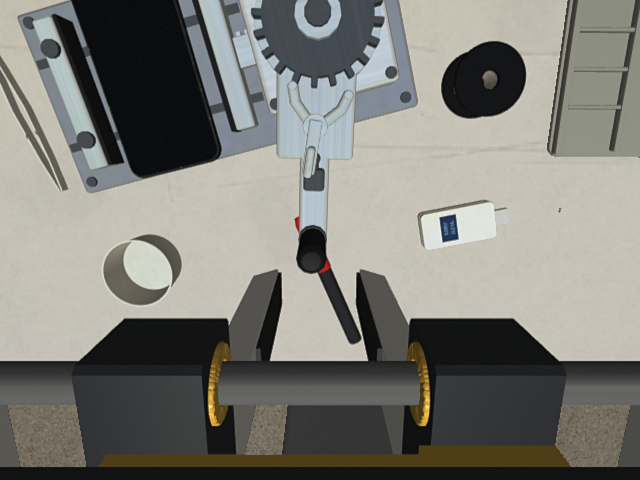

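The knob top is at (312,259), which gives a knob position of about (0.485, 0.0725), and the blade is leaning left. Next I descend around the knob and print the arc waypoints.

Request:
{"api": "carry_out", "payload": {"motion": "0.01 -0.03 0.1 0;0.01 -0.03 0.2 0;0.01 -0.03 0.3 0;0.01 -0.03 0.4 0;0.01 -0.03 0.5 0;0.01 -0.03 0.5 0;0.01 -0.03 0.5 0;0.01 -0.03 0.5 0", "grip": -0.45}}

```text
time: 7.7
tool_pos: [0.4866, 0.0716, 0.0807]
ee_rot: [3.142, -0.001, 0.006]
wrist_force: [-0.3, 0.7, -0.1]
width: 0.0259
finger_force: 0.0
```

```bash
cat >> h.py <<'E'
W=np.array([.6245,.070])
def arc(a0,a1,n=8,hold=0,p=None,yaw=None,z=.08):
    """tool rows along lever arc, world angle a (outward = pi+a); start pose defaults to a0 on the arc"""
    pt=lambda a:np.r_[W-.14*np.array([np.cos(a),np.sin(a)]),z]
    p=pt(a0) if p is None else p; yaw=a0 if yaw is None else yaw
    Rm=R.from_euler("xyz",[np.pi,0,yaw])
    L=np.linspace(a0,a1,n+1)[1:]
    print(";".join(" ".join(f"{v:.2f}" for v in [*(Rm.inv().apply(pt(a)-p)/.15),(yaw-a)/np.pi]) for a in L))
E
python3 - <<'E'
from h import *
o=state();print(o["joint_positions"].round(2) if hasattr(o["joint_positions"],"round") else o["joint_positions"])
arc(-.02,.42,p=np.array(o["tool_pos"]),yaw=o["ee_rot"][2]);arc(.42,.82)
arc(.82,.44);arc(.44,.06);arc(.06,-.31)
arc(-.31,.26);arc(.26,.82)
E
```

```text
{'time': 7.7, 'tool_pos': [0.4866, 0.0716, 0.0807], 'ee_rot': [3.1415, -0.0015, 0.006], 'wrist_force': [-0.2834, 0.7423, -0.0834], 'width': 0.0259}
[ 0.03  0.03  1.71 -0.    1.4   1.6 ]
-0.01 0.04 0.00 -0.01;-0.01 0.09 0.00 -0.03;-0.01 0.15 0.00 -0.04;0.00 0.20 0.00 -0.06;0.01 0.25 0.00 -0.08;0.03 0.30 0.00 -0.10;0.05 0.34 0.00 -0.11;0.06 0.39 0.00 -0.13
0.00 0.05 0.00 -0.02;0.00 0.09 0.00 -0.03;0.01 0.14 0.00 -0.05;0.02 0.19 0.00 -0.06;0.03 0.23 0.00 -0.08;0.04 0.28 0.00 -0.10;0.06 0.32 0.00 -0.11;0.07 0.36 0.00 -0.13
0.00 -0.04 -0.00 0.02;0.00 -0.09 -0.00 0.03;0.01 -0.13 -0.00 0.05;0.02 -0.18 -0.00 0.06;0.03 -0.22 -0.00 0.08;0.04 -0.26 -0.00 0.09;0.05 -0.30 -0.00 0.11;0.07 -0.35 -0.00 0.12
0.00 -0.04 -0.00 0.02;0.00 -0.09 -0.00 0.03;0.01 -0.13 -0.00 0.05;0.02 -0.18 -0.00 0.06;0.03 -0.22 -0.00 0.08;0.04 -0.26 -0.00 0.09;0.05 -0.30 -0.00 0.11;0.07 -0.35 -0.00 0.12
0.00 -0.04 -0.00 0.01;0.00 -0.09 -0.00 0.03;0.01 -0.13 -0.00 0.04;0.02 -0.17 -0.00 0.06;0.02 -0.21 -0.00 0.07;0.04 -0.26 -0.00 0.09;0.05 -0.30 -0.00 0.10;0.06 -0.34 -0.00 0.12
0.00 0.07 0.00 -0.02;0.01 0.13 0.00 -0.05;0.02 0.20 0.00 -0.07;0.04 0.26 0.00 -0.09;0.06 0.33 0.00 -0.11;0.08 0.39 0.00 -0.14;0.11 0.45 0.00 -0.16;0.15 0.50 0.00 -0.18
0.00 0.07 0.00 -0.02;0.01 0.13 0.00 -0.04;0.02 0.19 0.00 -0.07;0.04 0.26 0.00 -0.09;0.06 0.32 0.00 -0.11;0.08 0.38 0.00 -0.13;0.11 0.44 0.00 -0.16;0.14 0.50 0.00 -0.18
```

Request:
{"api": "carry_out", "payload": {"motion": "-0.01 0.04 0 -0.01;-0.01 0.09 0 -0.03;-0.01 0.15 0 -0.04;0 0.2 0 -0.06;0.01 0.25 0 -0.08;0.03 0.3 0 -0.1;0.05 0.34 0 -0.11;0.06 0.39 0 -0.13"}}

```text
time: 8.5
tool_pos: [0.4961, 0.0138, 0.0812]
ee_rot: [-3.141, -0.003, 0.417]
wrist_force: [0.7, 2.7, 0.8]
width: 0.0257
finger_force: 0.9
```

Request:
{"api": "carry_out", "payload": {"motion": "0 0.05 0 -0.02;0 0.09 0 -0.03;0.01 0.14 0 -0.05;0.02 0.19 0 -0.06;0.03 0.23 0 -0.08;0.04 0.28 0 -0.1;0.06 0.32 0 -0.11;0.07 0.35 0 -0.13"}}

```text
time: 9.3
tool_pos: [0.5262, -0.0301, 0.0811]
ee_rot: [-3.141, -0.001, 0.825]
wrist_force: [-0.5, 3.2, 0.5]
width: 0.0263
finger_force: 1.2
```

Request:
{"api": "carry_out", "payload": {"motion": "0 -0.04 0 0.02;0 -0.09 0 0.03;0.01 -0.13 0 0.05;0.02 -0.18 0 0.06;0.03 -0.22 0 0.08;0.04 -0.26 0 0.09;0.05 -0.3 0 0.11;0.07 -0.35 0 0.12"}}

```text
time: 10.1
tool_pos: [0.4965, 0.0107, 0.0813]
ee_rot: [3.135, -0.003, 0.444]
wrist_force: [3.2, -5.7, -2.8]
width: 0.026
finger_force: 3.1
```

Request:
{"api": "carry_out", "payload": {"motion": "0 -0.04 0 0.02;0 -0.09 0 0.03;0.01 -0.13 0 0.05;0.02 -0.18 0 0.06;0.03 -0.22 0 0.08;0.04 -0.26 0 0.09;0.05 -0.3 0 0.11;0.07 -0.35 0 0.12"}}

```text
time: 10.9
tool_pos: [0.4832, 0.0625, 0.0813]
ee_rot: [3.136, -0.004, 0.066]
wrist_force: [1.9, -6.6, -0.8]
width: 0.0259
finger_force: 3.1
```

Request:
{"api": "carry_out", "payload": {"motion": "0 -0.04 0 0.01;0 -0.09 0 0.03;0.01 -0.13 0 0.04;0.02 -0.17 0 0.06;0.02 -0.21 0 0.07;0.04 -0.26 0 0.09;0.05 -0.3 0 0.1;0.06 -0.34 0 0.12"}}

```text
time: 11.7
tool_pos: [0.489, 0.1138, 0.0815]
ee_rot: [3.138, -0.007, -0.311]
wrist_force: [3.5, -7.6, -1.3]
width: 0.0263
finger_force: 2.9
```

Run:
```python
from h import *
o=state();a=o["ee_rot"][2];arc(-.31,.26,p=np.array(o["tool_pos"])*[1,1,0]+[0,0,.08],yaw=a);s=snapshot("wrist");cv2.imwrite("pics/w5.png",s["image"][:,:,::-1]);
```

```text
{'time': 11.7, 'tool_pos': [0.489, 0.1138, 0.0815], 'ee_rot': [3.1378, -0.0067, -0.3106], 'wrist_force': [3.46, -7.5603, -1.2823], 'width': 0.0263}
0.02 0.07 0.00 -0.02;0.03 0.14 0.00 -0.05;0.04 0.20 0.00 -0.07;0.05 0.26 0.00 -0.09;0.07 0.33 0.00 -0.11;0.10 0.39 0.00 -0.14;0.13 0.45 0.00 -0.16;0.16 0.51 0.00 -0.18
```

View pics/w5.png

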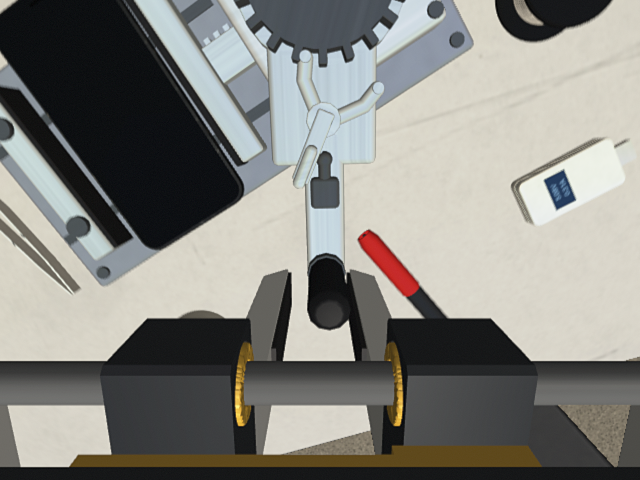

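Pawl and lever work well. The jaw is now a few millimetres from the phone, and the phone-to-stop gap is roughly 13 mm. On to another full cycle.

Request:
{"api": "carry_out", "payload": {"motion": "0.01 0.07 0 -0.02;0.02 0.14 0 -0.05;0.03 0.2 0 -0.07;0.05 0.26 0 -0.09;0.07 0.33 0 -0.11;0.09 0.39 0 -0.14;0.12 0.45 0 -0.16;0.15 0.5 0 -0.18"}}

```text
time: 12.55
tool_pos: [0.4857, 0.0384, 0.0812]
ee_rot: [-3.14, -0.001, 0.26]
wrist_force: [-2.3, 2.5, 1.0]
width: 0.0255
finger_force: 1.5
```

Request:
{"api": "carry_out", "payload": {"motion": "0 0.07 0 -0.02;0.01 0.13 0 -0.04;0.02 0.19 0 -0.07;0.04 0.26 0 -0.09;0.06 0.32 0 -0.11;0.08 0.38 0 -0.13;0.11 0.44 0 -0.16;0.13 0.49 0 -0.18"}}

```text
time: 13.35
tool_pos: [0.5236, -0.028, 0.0809]
ee_rot: [-3.141, -0.001, 0.826]
wrist_force: [-0.6, 2.5, -0.7]
width: 0.0255
finger_force: 0.9
```

Request:
{"api": "carry_out", "payload": {"motion": "0 -0.04 0 0.02;0 -0.09 0 0.03;0.01 -0.13 0 0.05;0.02 -0.18 0 0.06;0.03 -0.22 0 0.08;0.04 -0.26 0 0.09;0.05 -0.3 0 0.11;0.07 -0.35 0 0.12"}}

```text
time: 14.15
tool_pos: [0.493, 0.0148, 0.0814]
ee_rot: [3.139, -0.003, 0.444]
wrist_force: [0.6, -1.5, -0.6]
width: 0.0258
finger_force: 1.0
```

Request:
{"api": "carry_out", "payload": {"motion": "0 -0.04 0 0.02;0 -0.09 0 0.03;0.01 -0.13 0 0.05;0.02 -0.18 0 0.06;0.03 -0.22 0 0.08;0.04 -0.26 0 0.09;0.05 -0.3 0 0.11;0.07 -0.35 0 0.12"}}

```text
time: 14.95
tool_pos: [0.4811, 0.065, 0.0817]
ee_rot: [3.136, -0.006, 0.067]
wrist_force: [4.5, -5.8, -1.1]
width: 0.0258
finger_force: 3.1
```

Request:
{"api": "carry_out", "payload": {"motion": "0 -0.04 0 0.01;0 -0.09 0 0.03;0.01 -0.13 0 0.04;0.02 -0.17 0 0.06;0.02 -0.21 0 0.07;0.04 -0.26 0 0.09;0.05 -0.3 0 0.1;0.06 -0.34 0 0.12"}}

```text
time: 15.75
tool_pos: [0.4866, 0.1162, 0.0818]
ee_rot: [3.138, -0.008, -0.311]
wrist_force: [3.2, -7.6, 0.3]
width: 0.0263
finger_force: 3.0
```

Run:
```python
from h import *
o=state();arc(-.31,.26,p=np.array(o["tool_pos"])*[1,1,0]+[0,0,.08],yaw=o["ee_rot"][2]);s=snapshot("wrist");cv2.imwrite("pics/w6.png",cv2.resize(s["image"][0:300,0:400,::-1],None,fx=2,fy=2));
```

```text
{'time': 15.75, 'tool_pos': [0.4866, 0.1162, 0.0818], 'ee_rot': [3.138, -0.0077, -0.3106], 'wrist_force': [3.2064, -7.5663, 0.3079], 'width': 0.0263}
0.04 0.08 0.00 -0.02;0.05 0.15 0.00 -0.05;0.06 0.21 0.00 -0.07;0.07 0.28 0.00 -0.09;0.09 0.34 0.00 -0.11;0.12 0.40 0.00 -0.14;0.15 0.46 0.00 -0.16;0.18 0.52 0.00 -0.18
```

View pics/w6.png

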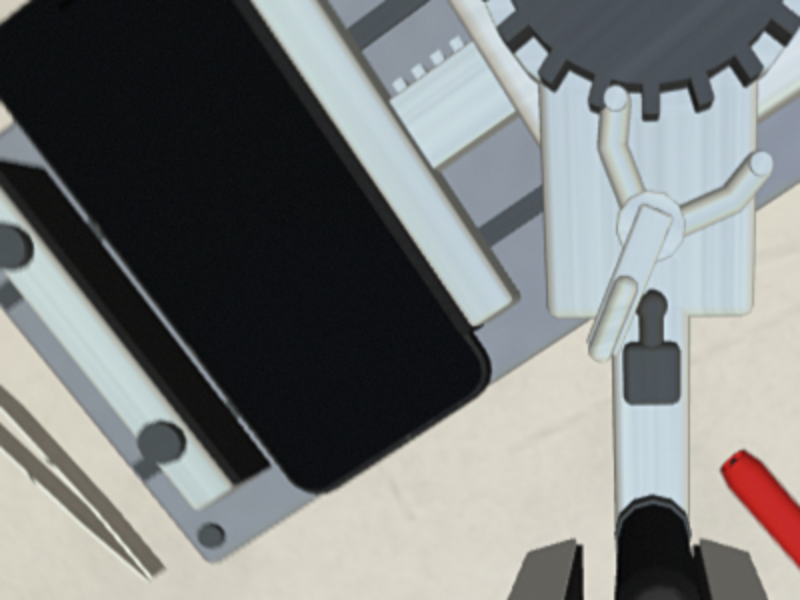

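The jaw now touches the phone, and a narrow sliver of a few millimetres is left before the stop (crop 100,230 to 265,465). I'll re-centre on the return and close in smaller bites from here.

Request:
{"api": "carry_out", "payload": {"motion": "0.03 0.08 0 -0.02;0.05 0.15 0 -0.05;0.06 0.21 0 -0.07;0.07 0.28 0 -0.09;0.09 0.34 0 -0.11;0.12 0.4 0 -0.14;0.15 0.46 0 -0.16;0.18 0.51 0 -0.18"}}

```text
time: 16.6
tool_pos: [0.4865, 0.038, 0.0811]
ee_rot: [-3.14, -0.001, 0.26]
wrist_force: [-2.2, 2.3, 1.0]
width: 0.0257
finger_force: 1.5
```

Request:
{"api": "carry_out", "payload": {"motion": "0 0.07 0 -0.02;0.01 0.13 0 -0.04;0.02 0.19 0 -0.07;0.04 0.26 0 -0.09;0.06 0.32 0 -0.11;0.08 0.38 0 -0.13;0.11 0.44 0 -0.16;0.13 0.49 0 -0.18"}}

```text
time: 17.4
tool_pos: [0.5247, -0.0283, 0.0809]
ee_rot: [-3.142, -0.002, 0.826]
wrist_force: [-0.7, 2.4, -0.6]
width: 0.0258
finger_force: 0.8
```

Request:
{"api": "carry_out", "payload": {"motion": "0 -0.04 0 0.02;0 -0.09 0 0.03;0.01 -0.13 0 0.05;0.02 -0.18 0 0.06;0.03 -0.22 0 0.08;0.04 -0.26 0 0.09;0.05 -0.3 0 0.11;0.07 -0.35 0 0.12"}}

```text
time: 18.2
tool_pos: [0.4952, 0.0129, 0.0812]
ee_rot: [3.135, -0.004, 0.443]
wrist_force: [3.8, -5.0, -2.6]
width: 0.0257
finger_force: 3.1
```

```bash
cat >> h.py <<'E'
def feel(a1=None):
    o=state();p=np.array(o["tool_pos"]);d=W-p[:2];r=np.linalg.norm(d);a=np.arctan2(d[1],d[0]);F=np.array(o["wrist_force"])[:2]
    print("a",a.round(3),"r",r.round(4),"push N",(-F@[-np.sin(a),np.cos(a)]).round(2),"radial",(F@[np.cos(a),np.sin(a)]).round(2))
    if a1 is not None: arc(a,a1,p=p*[1,1,0]+[0,0,.08],yaw=o["ee_rot"][2])
E
python3 - <<'E'
from h import *
feel(.25)
arc(.25,.06);arc(.06,-.13);arc(-.13,-.31)
E
```

```text
{'time': 18.2, 'tool_pos': [0.4952, 0.0129, 0.0812], 'ee_rot': [3.1349, -0.0037, 0.4434], 'wrist_force': [3.8158, -4.9644, -2.5516], 'width': 0.0257}
a 0.416 r 0.1414 push N 6.08 radial 1.48
0.01 -0.02 -0.00 0.02;0.01 -0.04 -0.00 0.02;0.01 -0.06 -0.00 0.03;0.01 -0.08 -0.00 0.04;0.02 -0.10 -0.00 0.04;0.02 -0.12 -0.00 0.05;0.02 -0.13 -0.00 0.05;0.03 -0.15 -0.00 0.06
0.00 -0.02 -0.00 0.01;0.00 -0.04 -0.00 0.02;0.00 -0.07 -0.00 0.02;0.00 -0.09 -0.00 0.03;0.01 -0.11 -0.00 0.04;0.01 -0.13 -0.00 0.05;0.01 -0.15 -0.00 0.05;0.02 -0.18 -0.00 0.06
0.00 -0.02 -0.00 0.01;0.00 -0.04 -0.00 0.02;0.00 -0.07 -0.00 0.02;0.00 -0.09 -0.00 0.03;0.01 -0.11 -0.00 0.04;0.01 -0.13 -0.00 0.05;0.01 -0.15 -0.00 0.05;0.02 -0.18 -0.00 0.06
0.00 -0.02 -0.00 0.01;0.00 -0.04 -0.00 0.01;0.00 -0.06 -0.00 0.02;0.00 -0.08 -0.00 0.03;0.01 -0.10 -0.00 0.04;0.01 -0.13 -0.00 0.04;0.01 -0.15 -0.00 0.05;0.02 -0.17 -0.00 0.06
```

Request:
{"api": "carry_out", "payload": {"motion": "0 -0.02 0 0.01;0 -0.04 0 0.02;0 -0.06 0 0.03;0.01 -0.08 0 0.03;0.01 -0.1 0 0.04;0.01 -0.12 0 0.05;0.02 -0.14 0 0.05;0.02 -0.16 0 0.06"}}

```text
time: 19.0
tool_pos: [0.4873, 0.0352, 0.0814]
ee_rot: [3.135, -0.004, 0.256]
wrist_force: [4.3, -6.5, -3.3]
width: 0.0261
finger_force: 3.6
```

```bash
python3 -c "
from h import *
feel()"
```

```text
{'time': 19.0, 'tool_pos': [0.4873, 0.0352, 0.0814], 'ee_rot': [3.1346, -0.0038, 0.2561], 'wrist_force': [4.3317, -6.5223, -3.3094], 'width': 0.0261}
a 0.249 r 0.1415 push N 7.39 radial 2.59
```

Request:
{"api": "carry_out", "payload": {"motion": "0 -0.02 0 0.01;0 -0.04 0 0.02;0 -0.06 0 0.03;0.01 -0.08 0 0.03;0.01 -0.1 0 0.04;0.01 -0.12 0 0.05;0.02 -0.14 0 0.05;0.02 -0.16 0 0.06"}}

```text
time: 19.8
tool_pos: [0.4838, 0.0578, 0.0813]
ee_rot: [3.133, -0.004, 0.067]
wrist_force: [2.6, -10.3, -1.7]
width: 0.0262
finger_force: 5.1
```

```bash
python3 -c "
from h import *
feel(-.13)"
```

```text
{'time': 19.8, 'tool_pos': [0.4838, 0.0578, 0.0813], 'ee_rot': [3.1326, -0.0038, 0.0673], 'wrist_force': [2.5659, -10.308, -1.7197], 'width': 0.0262}
a 0.086 r 0.1413 push N 10.49 radial 1.67
0.01 -0.03 -0.00 0.00;0.01 -0.05 -0.00 0.01;0.01 -0.08 -0.00 0.02;0.01 -0.10 -0.00 0.03;0.01 -0.13 -0.00 0.04;0.02 -0.15 -0.00 0.05;0.02 -0.18 -0.00 0.05;0.03 -0.20 -0.00 0.06
```

The push rose from 6 N to 10.5 N, so the phone is gripped. I'll hold still and average the push, which should read about 1 N less than while moving.

Request:
{"api": "carry_out", "payload": {"motion": "0 0 0 0;0 0 0 0;0 0 0 0;0 0 0 0;0 0 0 0;0 0 0 0;0 0 0 0;0 0 0 0"}}

```text
time: 20.6
tool_pos: [0.4837, 0.0582, 0.0814]
ee_rot: [3.134, -0.004, 0.068]
wrist_force: [1.9, -8.0, -1.5]
width: 0.0256
finger_force: 4.4
```

Run:
```python
from h import *
f=[]
for i in range(12):
    o=robot.get_obs();p=np.array(o["tool_pos"]);d=W-p[:2];a=np.arctan2(d[1],d[0]);F=np.array(o["wrist_force"])[:2]
    f.append(-F@[-np.sin(a),np.cos(a)]);s=snapshot("wrist")
print(np.round(f,1),np.mean(f),np.std(f)/12**.5,a)
cv2.imwrite("pics/w7.png",cv2.resize(s["image"][0:300,0:400,::-1],None,fx=2,fy=2))
```

```text
[8.2 8.1 9.4 9.3 8.9 8.5 8.5 9.  8.5 8.9 8.7 8.9] 8.747756356205235 0.11340591180533131 0.08373789913798084
```

View pics/w7.png

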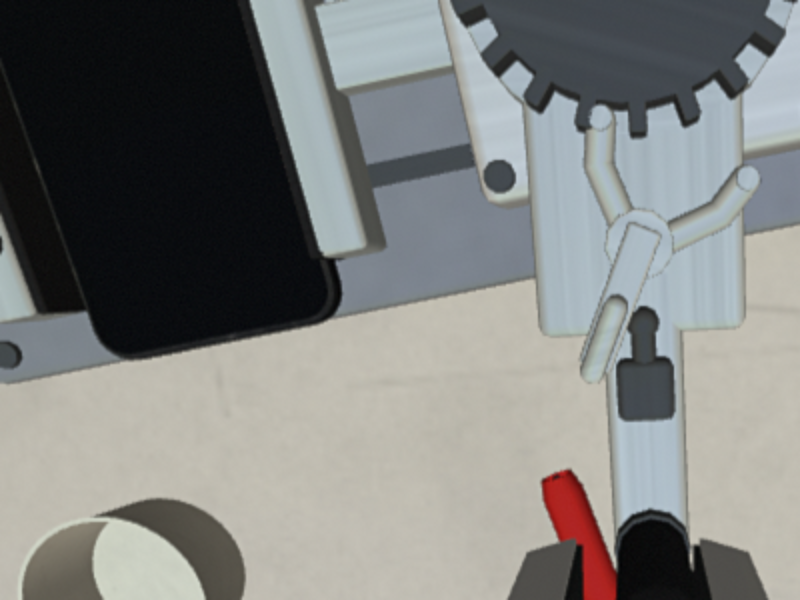

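The phone is square and tight against the stop. A static push of 8.75 N corresponds to about 50 N of grip. I'll centre the fingers on the knob, lift clear and hand in.

Request:
{"api": "carry_out", "payload": {"motion": "0 0.01 0 0;0 0.02 0 0;0 0.03 0 0;0 0.03 0 0;0 0.03 0 0;0 0.03 0 0;0 0.03 0 0;0 0.03 0 0", "grip": -0.25}}

```text
time: 22.0
tool_pos: [0.4821, 0.0575, 0.0799]
ee_rot: [3.142, 0.0, 0.069]
wrist_force: [-0.1, 0.3, 0.2]
width: 0.0352
finger_force: 0.0
```

Request:
{"api": "carry_out", "payload": {"motion": "0 0 -0.1 0;0 0 -0.3 0;0 0 -0.5 0;0 0 -0.7 0;0 0 -0.9 0;0 0 -0.9 0;0 0 -0.9 0;0 0 -0.9 0"}}

```text
time: 22.8
tool_pos: [0.4813, 0.0574, 0.2131]
ee_rot: [-3.141, 0.003, 0.069]
wrist_force: [0.7, 0.5, -0.3]
width: 0.0354
finger_force: 0.0
```

```bash
python3 -c "
from h import *
state();print(robot.close_job())"
```

```text
{'time': 22.8, 'tool_pos': [0.4813, 0.0574, 0.2131], 'ee_rot': [-3.1415, 0.0033, 0.0691], 'wrist_force': [0.6526, 0.4582, -0.2658], 'width': 0.0354}
the job is handed in; nothing more can be done
None
```

I flipped the pawl to closing and clamped the phone with the lever to about 50 N (estimated from the push at the handgrip; target roughly 40 N, limit 90 N), then lifted clear and handed the job in at 22.8 s; no verdict was returned.

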